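# Clear the lint-screen drying rack

## Task

Empty the slotted drying rack by sliding every panel up and out: hang each lint screen (the panels with a windowed pull loop) by its window on a peg of the rail, one screen to a peg, and put each spent filter card (the panels without a window) in the steel tub. Leave the tub standing upright and the other things on the counter where they are.

Things in the scene. Friction and masses are not known exactly. Their poses are not given: they have to be found in the camera images.
- rack: Grey plastic rack, fixed, 92 (its x) x 226 (its y) x 62 mm high. Origin: centre of its underside. Five upright slots at y = -92, -46, 0, 46, 92 mm, each 12 mm wide between two thin fins (tops 62 mm up, slot floor 12 mm up); some may be empty. A panel stands with its width along the rack's x and comes out straight up. Rack and rail may change sides.
- rail: Wooden peg rail, fixed: a board 270 mm long (its y), 18 mm thick, on two feet (100 mm, x = -8 to 92 mm), its top edge 166 mm above the counter; three pegs stand out of it towards its -x. Origin: on the counter under the middle of the middle peg; the board's face is at x = 30 mm.
- peg0 (a point): Middle of peg 0 of the rail (y = -90 mm, 160 mm above the counter), axes as the rail's. The peg is 12 mm thick, points to -x with an upward slope of 8 degrees, from the board (x = +30 mm from here) to an end ball of 18 mm diameter centred at x = -30 mm, z = +4 mm.
- peg1 (a point): Middle of peg 1 of the rail (y = 0 mm, 160 mm above the counter), axes as the rail's. The peg is 12 mm thick, points to -x with an upward slope of 8 degrees, from the board (x = +30 mm from here) to an end ball of 18 mm diameter centred at x = -30 mm, z = +4 mm.
- peg2 (a point): Middle of peg 2 of the rail (y = 90 mm, 160 mm above the counter), axes as the rail's. The peg is 12 mm thick, points to -x with an upward slope of 8 degrees, from the board (x = +30 mm from here) to an end ball of 18 mm diameter centred at x = -30 mm, z = +4 mm.
- screen0: Lint screen: a thin upright panel, 8 mm thick (its x), 66 mm wide (its y), 136 mm tall (z), 90 g, in the rack with its z up. Upper part is a pull loop: a window 44 mm wide, 74 to 101 mm up at its sides, its roof rising to 114 mm in the middle, below a top bar (its upper 22 mm). Origin: centre of the lower edge. May be absent (None).
- screen0_eye (a point): Centre of this screen's window, 94 mm above its lower edge, on its middle line; axes as the screen's.
- screen1: Lint screen: a thin upright panel, 8 mm thick (its x), 66 mm wide (its y), 136 mm tall (z), 90 g, in the rack with its z up. Upper part is a pull loop: a window 44 mm wide, 74 to 101 mm up at its sides, its roof rising to 114 mm in the middle, below a top bar (its upper 22 mm). Origin: centre of the lower edge. May be absent (None).
- screen1_eye (a point): Centre of this screen's window, 94 mm above its lower edge, on its middle line; axes as the screen's.
- screen2: Lint screen: a thin upright panel, 8 mm thick (its x), 66 mm wide (its y), 136 mm tall (z), 90 g, in the rack with its z up. Upper part is a pull loop: a window 44 mm wide, 74 to 101 mm up at its sides, its roof rising to 114 mm in the middle, below a top bar (its upper 22 mm). Origin: centre of the lower edge. May be absent (None).
- screen2_eye (a point): Centre of this screen's window, 94 mm above its lower edge, on its middle line; axes as the screen's.
- card0: Spent filter card: a thin panel without any window, 8 mm thick (its x), 66 mm wide (its y), 120 mm tall (z), 70 g, standing in the rack with its z up. Origin: centre of the lower edge. May be absent (None).
- card0_mid (a point): Centre of this card, 60 mm above its lower edge.
- card1: Spent filter card: a thin panel without any window, 8 mm thick (its x), 66 mm wide (its y), 120 mm tall (z), 70 g, standing in the rack with its z up. Origin: centre of the lower edge. May be absent (None).
- card1_mid (a point): Centre of this card, 60 mm above its lower edge.
- tub: Loose open steel waste tub, 200 (its x) x 130 (its y) x 85 mm high, walls and floor about 4 mm, 0.6 kg, on the counter. Origin: centre of its underside, z up.
- softener: Bystander, not part of the job: blue bottle, 72 mm across, 170 mm tall. Origin: at its underside.
- jar: Bystander, not part of the job: glass jar, 70 mm across, 90 mm tall. Origin: at its underside.
- mug: Bystander, not part of the job: white mug, 80 mm across, 90 mm tall. Origin: at its underside.
- carton: Bystander, not part of the job: cardboard box, 70 x 130 x 60 mm high. Origin: at its underside.
- soap: Bystander, not part of the job: yellow bar of soap, 60 x 85 x 30 mm high. Origin: at its underside.
- brush: Bystander, not part of the job: hand brush lying on the counter on the robot's side. Origin: at its underside.
Mind the look-alikes: they are no part of the job. Leave any blue, brown or purple look-alike of the screen2 alone.

How it is judged (in metres and radians):
At the end, for the whole second after the job is handed in: Each screen hangs still and upright (0.5 rad) on its own peg: window centre within 28 mm of the peg's middle along it, 22 mm sideways, 0 to 28 mm below. Each card rests in the upright tub (0.2 rad), its centre inside the walls and below the rim. Bystanders within 50 mm (((x of screen0_eye in the frame of peg0 between -0.028 and 0.028 m and y of screen0_eye in the frame of peg0 between -0.022 and 0.022 m and z of screen0_eye in the frame of peg0 between -0.028 and 0 m) or (x of screen0_eye in the frame of peg1 between -0.028 and 0.028 m and y of screen0_eye in the frame of peg1 between -0.022 and 0.022 m and z of screen0_eye in the frame of peg1 between -0.028 and 0 m) or (x of screen0_eye in the frame of peg2 between -0.028 and 0.028 m and y of screen0_eye in the frame of peg2 between -0.022 and 0.022 m and z of screen0_eye in the frame of peg2 between -0.028 and 0 m)) and angle between each of screen0, screen1, screen2's own z axis and vertical below 0.5 rad and linear speed of each of screen0, screen1, screen2, card0, card1 below 0.05 m/s and ((x of screen1_eye in the frame of peg0 between -0.028 and 0.028 m and y of screen1_eye in the frame of peg0 between -0.022 and 0.022 m and z of screen1_eye in the frame of peg0 between -0.028 and 0 m) or (x of screen1_eye in the frame of peg1 between -0.028 and 0.028 m and y of screen1_eye in the frame of peg1 between -0.022 and 0.022 m and z of screen1_eye in the frame of peg1 between -0.028 and 0 m) or (x of screen1_eye in the frame of peg2 between -0.028 and 0.028 m and y of screen1_eye in the frame of peg2 between -0.022 and 0.022 m and z of screen1_eye in the frame of peg2 between -0.028 and 0 m)) and ((x of screen2_eye in the frame of peg0 between -0.028 and 0.028 m and y of screen2_eye in the frame of peg0 between -0.022 and 0.022 m and z of screen2_eye in the frame of peg0 between -0.028 and 0 m) or (x of screen2_eye in the frame of peg1 between -0.028 and 0.028 m and y of screen2_eye in the frame of peg1 between -0.022 and 0.022 m and z of screen2_eye in the frame of peg1 between -0.028 and 0 m) or (x of screen2_eye in the frame of peg2 between -0.028 and 0.028 m and y of screen2_eye in the frame of peg2 between -0.022 and 0.022 m and z of screen2_eye in the frame of peg2 between -0.028 and 0 m)) and distance between screen0_eye and screen1_eye above 0.05 m and distance between each of screen0_eye, screen1_eye and screen2_eye above 0.05 m and x of card0_mid in the frame of tub between -0.096 and 0.096 m and y of card0_mid in the frame of tub between -0.061 and 0.061 m and z of card0_mid in the frame of tub between 0 and 0.085 m and x of card1_mid in the frame of tub between -0.096 and 0.096 m and y of card1_mid in the frame of tub between -0.061 and 0.061 m and z of card1_mid in the frame of tub between 0 and 0.085 m and angle between tub's own z axis and vertical below 0.2 rad); the robot touches nothing.
It fails at once if a bystander (bottle, jar, mug, carton, soap or brush) is pushed more than 50 mm or knocked over (distance of any of softener, jar, mug, carton, soap, brush from where it was at the start of the episode above 0.05 m or angle between any of softener, jar, mug, carton, soap's own z axis and vertical above 0.6 rad).
Of screen0, screen1, screen2 only 2 to 3 are there at a start; the rules pass over those that are not, and their reading is None.
Of card0, card1 only 1 to 2 are there at a start; the rules pass over those that are not, and their reading is None.
At some moment in a run one of tub may be knocked a few centimetres aside while the robot is not near it.
It also fails if it takes over 210 s, if anything falls off the work surface, if the arm or the gripper's body presses on something with over 40 N, if the wrist force passes 120 N, or if a joint passes its speed limit or range.

## Robot

A 6-joint arm with a two-finger parallel gripper is mounted at the origin on the work surface. World frame = base frame: x ahead of the robot, y to its left, z up, the work surface at z = 0. Lengths are in mm, angles in rad, forces in N, time in s.
With the tool pointing down it reaches from about 350 to 975 mm from the base axis. Payload 7.1 kg.
Tool frame: the origin (TCP) lies on the front face of the gripper's body, between the roots of the fingers; the fingertips stand 80 mm ahead of it and the grasp point (between the pads) lies 61 mm ahead of it; z points along the fingers, y is the line along which they close (so a half turn about z gives the same grasp; the last joint's range is limited). The gripper opens to 88 mm and grips with 3 to 60 N. Pads are 20 mm wide; open, the fingers measure 115 mm over their backs; the gripper's body (75 mm by 178 mm) begins 61 mm behind the grasp point.
Start: joints at [-1.281, 0.423, 1.63, -0, 1.089, -0.019], TCP at [189.965, -595.415, 302.675] pointing down, gripper open.
Joint ranges: [-3, 3], [-0.9, 2.11], [0.09, 2.58], [-1.31, 4.45], [0.11, 2.69], [-2.54, 2.54]. Speed limits (rad/s): [2.39, 2.39, 3.01, 3.14, 3.14, 3.14].

## Interface

Orientations are given as a rotation vector (axis times angle).
In Python, from workcell import readout, vision, close_job gives the robot as it stands.
- The arm moves only by the tool servo_tool, never from a script. Its argument "plan" is a list that holds one entry, the list of rows, each a list of 7 numbers: the gripper command: -1 is fully open, 1 is shut, values between are in proportion, then the shift along the world's x, y, z in units of 40 mm (1.0 is 40 mm), then the turn, a rotation vector about the world's x, y, z in units of 5 degrees (1.0 is 5 degrees). A call has 1 to 5 rows; each row shifts and turns the commanded pose from where the row before left it; what a row does not reach is not made up. A row lasts 1/12 s, in which the tool goes at most 41.7 mm and 7.16 degrees, less where a joint would pass 70% of its speed; a pose out of reach is approached as far as the arm can. A call is refused whole if a number of a shift passes 1 or a number of a turn 1, either way. A call with a gripper value outside its range is refused whole. The fingers move at their own pace and stop on an object; the grip force is fixed at half the most. Time passes only in rows, so rows that do not move let the fingers close. It gives the time, the measured TCP pose, the force, the opening and the grip force at its end, in the units of the state.
- readout.get_obs(): the state, without advancing time (a new reading comes with each control period).
- vision.get_image(name): name is "scene" or "top" or "wrist"; returns the picture (384x512x3 uint8, red, green, blue); there is no depth.
- vision.camera_params(name): a dict with "fx", "fy", "cx", "cy" (pixels), "rvec" (rotation vector, rad) and "tvec" (3), from world to camera coordinates, as OpenCV has them; the wrist camera has in their place "hand_eye" (4x4, takes a point from camera to tool coordinates, whose origin is the TCP and whose axes are the flange's). Camera axes: x right, y down, z forward; pixel columns grow to the right and rows downward; lengths in mm; the calibration is good to about 2 mm. The wrist camera is an equidistant fisheye: a pixel r from the principal point sees the ray r / f radians off the axis. A picture is of the moment at which its call begins: read the wrist's pose just before it. camera_params takes no time and is no camera call.
- close_job(): hands the job in; it is judged then, once.
The state is a dict: "t": time; "qpos": joint angles; "qvel": joint speeds; "joint_torque": joint torques, N m; "ee_pos": TCP position; "orientation": TCP orientation; "ft_force": force on the tool from outside, world axes, zero at the start; "moment": the same for the moment, N m; "width": finger opening in mm; "grasp_force": force on a finger pad.
Only numpy, scipy, OpenCV 4.12 (cv2) and the standard library are available. Lean on these libraries where they do the work, as an engineer would, in place of code of your own. Each camera call takes 0.05 s, during which the arm holds its last target. There are 200 camera calls.

## Working session

There is one attempt and no reset: what is moved stays moved. The work goes in short steps, Python scripts to look and compute and a tool call to move; the robot and the scene stay as the last step left them, time stands still between calls to the robot, and variables do not carry over. Pictures are saved under pics/ and viewed, at most 14 in all, crops included, and the job is handed in when it is done.

Besides the shell and the picture viewer there is one more tool, called after "Call:" by a JSON object that holds its "api" and its "payload". servo_tool: Moves the arm, as the interface text tells. Its arguments: {"type":"object","properties":{"plan":{"type":"array"}},"required":["plan"]}

```bash
ls; mkdir -p pics
cat > h.py <<'E'
import numpy as np, cv2
from scipy.spatial.transform import Rotation as R
from workcell import readout, vision, close_job
def cam(n):
    p=vision.camera_params(n); K=np.array([[p['fx'],0,p['cx']],[0,p['fy'],p['cy']],[0,0,1.]])
    return K,R.from_rotvec(np.ravel(p['rvec'])).as_matrix(),np.ravel(p['tvec'])
def onplane(n,uv,z):
    K,Rm,t=cam(n); C=-Rm.T@t; uv=np.atleast_2d(uv).astype(float)
    d=(np.c_[uv,np.ones(len(uv))]@np.linalg.inv(K).T)@Rm
    return C+d*((z-C[2])/d[:,2])[:,None]
def proj(n,X):
    K,Rm,t=cam(n); x=(np.atleast_2d(X)@Rm.T+t)@K.T; return x[:,:2]/x[:,2:]
def save(n,f,crop=None,s=1):
    im=vision.get_image(n); o=im
    if crop: a,b,c,d=crop; o=im[b:d,a:c]
    if s!=1: o=cv2.resize(o,None,fx=s,fy=s,interpolation=cv2.INTER_CUBIC)
    cv2.imwrite('pics/'+f,o[...,::-1]); return im
E
python3 - <<'E'
from h import *
a=save('scene','s0.png');b=save('top','t0.png')
np.save('s0.npy',a);np.save('t0.npy',b)
cv2.imwrite('pics/both.png',np.vstack([cv2.resize(a,(400,300)),cv2.resize(b,(400,300))])[...,::-1])
for n in('scene','top'):
    K,Rm,t=cam(n);print(n,K.ravel().round(1),(-Rm.T@t).round(),Rm.round(2).tolist())
print(readout.get_obs())
print(vision.camera_params('wrist'))
E
```

```text
pics
scene [374.    0.  259.3   0.  374.  193.4   0.    0.    1. ] [1122.  128. 1124.] [[-0.29, 0.96, 0.01], [0.82, 0.25, -0.52], [-0.5, -0.14, -0.85]]
top [487.7   0.  256.    0.  487.7 202.3   0.    0.    1. ] [ 288.  -37. 1647.] [[-0.01, -1.0, -0.0], [-0.99, 0.01, -0.16], [0.16, 0.0, -0.99]]
{'t': 0.1, 'qpos': array([-1.28100075e+00,  4.23741230e-01,  1.63057846e+00, -1.26525433e-05,
        1.08860792e+00, -1.89843800e-02]), 'qvel': array([ 0.00026639, -0.00290722, -0.00284777, -0.0007561 ,  0.00194373,
       -0.00055599]), 'joint_torque': array([ 3.28824080e-04, -5.45614457e+01, -2.74324912e+01,  6.45806990e-02,
        1.88702450e-02, -9.89460204e-06]), 'ee_pos': array([ 189.85835616, -595.06739503,  302.00763792]), 'orientation': array([-3.10291810e+00, -4.82911767e-01,  3.00387990e-04]), 'ft_force': array([-0.2975239 , -1.38756633,  0.13215153]), 'moment': array([ 0.00952751, -0.06290382, -0.03065763]), 'grasp_force': 0.0, 'width': 87.73708038508163}
{'fx': 297.3186396354542, 'fy': 297.3186396354542, 'cx': 257.18134779120544, 'cy': 193.91128295689066, 'hand_eye': array([[-2.22127252e-03, -9.66504046e-01, -2.56641765e-01,
         7.00379822e+01],
       [ 9.99997531e-01, -2.16183198e-03, -5.13742119e-04,
         1.07206647e+00],
       [-5.82825381e-05, -2.56642273e-01,  9.66506462e-01,
        -8.14298492e+01],
       [ 0.00000000e+00,  0.00000000e+00,  0.00000000e+00,
         1.00000000e+00]])}
```

View pics/s0.png

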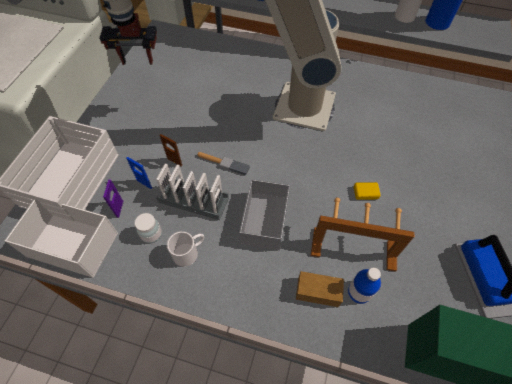

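View pics/t0.png

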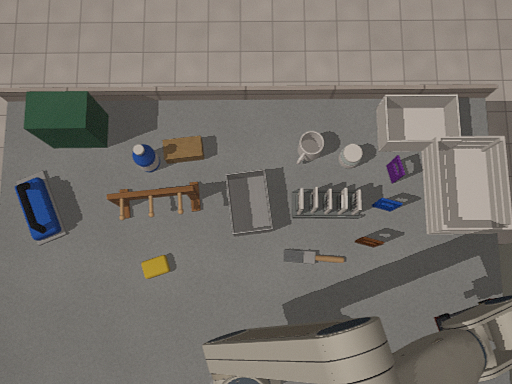

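The scene view shows the rack at (195,190) with white panels in it and the tub at (265,210). The rail is at (362,232) with its pegs towards the robot. These could be taken for a screen:
- the white panels in the rack, scene (165–215, 170–205)
- the brown one at (172,150)
- the blue one at (140,172)
- the purple one at (114,198)

Only the panels in the rack are wanted. Next is a close crop of them.

Run:
```python
from h import *
a=np.load('s0.npy');b=np.load('t0.npy')
c1=cv2.resize(a[155:225,145:240],None,fx=6,fy=6,interpolation=cv2.INTER_CUBIC)[:,:570]
c2=cv2.resize(b[165:235,220:370],None,fx=3.8,fy=3.8,interpolation=cv2.INTER_CUBIC)
o=np.zeros((c1.shape[0]//1,0,3),np.uint8)
c1=cv2.resize(c1,None,fx=.75,fy=.75)
W=max(c1.shape[1],c2.shape[1]);o=np.vstack([np.pad(c,((0,0),(0,W-c.shape[1]),(0,0))) for c in(c1,c2)])
print(o.shape);cv2.imwrite('pics/c0.png',o[...,::-1])
```

```text
(581, 570, 3)
```

View pics/c0.png

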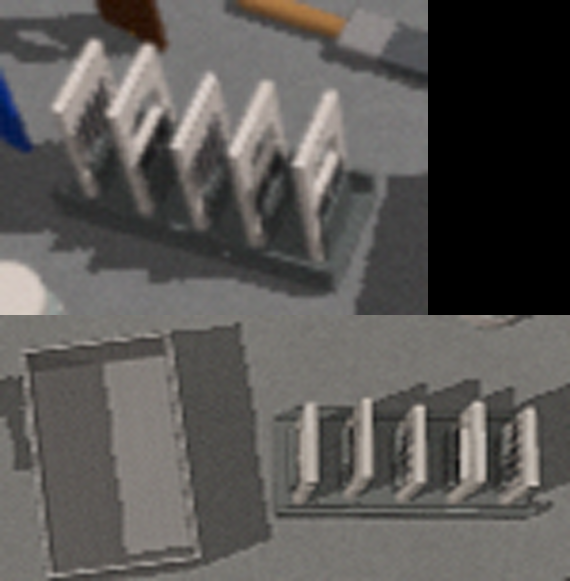

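The crop shows five white panels, one in each slot. Numbers 1 and 3 from the left in the scene view look like plain mesh cards. Numbers 2, 4 and 5 show a bar under a window, so I take them for screens. The coloured ones stand outside the rack. I'll work out the poses, then move in to confirm.

Run:
```python
from h import *
b=np.load('t0.npy');g=b.astype(int)
# white panel mask in top view
m=((g.min(2)>140)).astype(np.uint8); m[:, :285]=0; m[:,366:]=0; m[:184]=0; m[222:]=0
n,l,s,c=cv2.connectedComponentsWithStats(m,connectivity=4)
for i in range(1,n):
    if s[i,4]>8:
        ys,xs=np.where(l==i); print('panel',s[i].tolist(),c[i].round(1), 'top@140',onplane('top',[xs.max()-1,ys.mean()],140).round()[0])
hsv=cv2.cvtColor(b,cv2.COLOR_RGB2HSV)
br=cv2.inRange(hsv,(3,90,40),(20,255,255)); br[:, :100]=0; br[:,205:]=0; br[:180]=0; br[225:]=0
ys,xs=np.where(br); print('rail bbox',xs.min(),xs.max(),ys.min(),ys.max())
P=lambda uv,z:onplane('top',uv,z).round().tolist()
print('peg tips(z164)',P([[124,216],[152,214],[181,212]],164))
print('board ends (166)',P([[108,195],[199,187]],166))
k=3.8;tb=np.array([[25,350],[170,336],[198,558],[52,577]]); tb=np.c_[tb[:,0]/k+220,(tb[:,1]-315)/k+165]
print('tub rim',P(tb,85), 'centre',np.mean(P(tb,85),0))
rb=np.array([[275,418],[540,405],[548,512],[278,515]]); rb=np.c_[rb[:,0]/k+220,(rb[:,1]-315)/k+165]
print('rack base',P(rb,12))
print('others@0', dict(zip('mug white soap carton bottle brush blue brown purple'.split(),P([[311,146],[350,156],[155,267],[183,149],[146,160],[318,257],[387,205],[370,242],[397,168]],40))))
```

```text
panel [315, 187, 3, 21, 60] [316.  196.8] top@140 [ 555. -222.  140.]
panel [299, 188, 4, 21, 70] [300.8 198.3] top@140 [ 550. -175.  140.]
panel [341, 188, 7, 21, 96] [344.4 199. ] top@140 [ 547. -316.  140.]
panel [329, 189, 3, 20, 60] [330.  198.5] top@140 [ 549. -266.  140.]
panel [358, 190, 4, 20, 61] [359.  199.7] top@140 [ 545. -359.  140.]
rail bbox 107 200 182 219
peg tips(z164) [[495.0, 372.0, 164.0], [500.0, 286.0, 164.0], [506.0, 197.0, 164.0]]
board ends (166) [[560.0, 423.0, 166.0], [583.0, 143.0, 166.0]]
tub rim [[642.0, 62.0, 85.0], [653.0, -63.0, 85.0], [460.0, -85.0, 85.0], [445.0, 39.0, 85.0]] centre [550.   -11.75  85.  ]
rack base [[594.0, -157.0, 12.0], [604.0, -396.0, 12.0], [507.0, -399.0, 12.0], [506.0, -159.0, 12.0]]
others@0 {'mug': [748.0, -222.0, 40.0], 'white': [712.0, -353.0, 40.0], 'soap': [343.0, 298.0, 40.0], 'carton': [741.0, 214.0, 40.0], 'bottle': [703.0, 339.0, 40.0], 'brush': [372.0, -235.0, 40.0], 'blue': [543.0, -470.0, 40.0], 'brown': [420.0, -408.0, 40.0], 'purple': [669.0, -510.0, 40.0]}
```

Call:
{"api": "servo_tool", "payload": {"plan": [[[0.32,0.5,0.8,0.1,0,0,-0.3],[0.32,0.5,0.8,0.1,0,0,-0.3],[0.32,0.5,0.8,0.1,0,0,-0.3],[0.32,0.5,0.8,0.1,0,0,-0.3],[0.32,0.5,0.8,0.1,0,0,-0.3]]]}}

```text
t: 0.52
ee_pos: [290.3, -433.7, 322.5]
orientation: [-3.129, -0.276, 0.0]
ft_force: [1.2, -0.1, 0.6]
width: 57.9
grasp_force: 0.0
```

Call:
{"api": "servo_tool", "payload": {"plan": [[[0.32,0.5,0.8,0.1,0,0,-0.3],[0.32,0.5,0.8,0.1,0,0,-0.3],[0.32,0.5,0.8,0,0,0,-0.3],[0.32,0.5,0.8,0,0,0,-0.3],[0.32,0.5,0.8,0,0,0,-0.3]]]}}

```text
t: 0.93
ee_pos: [390.4, -273.7, 330.7]
orientation: [3.141, 0.071, 0.0]
ft_force: [1.1, -0.0, 0.2]
width: 29.8
grasp_force: 0.0
```

Call:
{"api": "servo_tool", "payload": {"plan": [[[0.32,0.5,0.8,0,0,0,-0.3],[0.32,0.5,0.8,0,0,0,-0.3],[0.32,0.5,0.8,0,0,0,-0.3],[0.32,0.2,0.4,0,0,0,0],[0.32,0,0,0,0,0,0]]]}}

```text
t: 1.35
ee_pos: [459.1, -160.7, 330.5]
orientation: [-3.141, 0.043, 0.0]
ft_force: [-0.0, -0.6, 0.1]
width: 30.2
grasp_force: 0.0
```

```bash
cat >> h.py <<'E'
def wray(uv,o):
    p=vision.camera_params('wrist'); H=np.array(p['hand_eye'])
    d=(np.atleast_2d(uv)-[p['cx'],p['cy']])/p['fx']; r=np.linalg.norm(d,axis=1)
    v=np.c_[d*(np.sin(r)/np.maximum(r,1e-9))[:,None],np.cos(r)]
    T=R.from_rotvec(o['orientation']).as_matrix()
    return T@H[:3,3]+o['ee_pos'], v@H[:3,:3].T@T.T
def wplane(uv,z,o):
    c,v=wray(uv,o); return c+v*((z-c[2])/v[:,2])[:,None]
def wproj(X,o):
    p=vision.camera_params('wrist'); H=np.array(p['hand_eye'])
    T=R.from_rotvec(o['orientation']).as_matrix()
    x=((np.atleast_2d(X)-o['ee_pos'])@T-H[:3,3])@H[:3,:3]
    r=np.linalg.norm(x[:,:2],axis=1);th=np.arctan2(r,x[:,2])
    return np.c_[p['cx']+p['fx']*th*x[:,0]/r,p['cy']+p['fx']*th*x[:,1]/r]
def st():
    o=readout.get_obs();T=R.from_rotvec(o['orientation']).as_matrix()
    print('t%.1f'%o['t'],'pos',o['ee_pos'].round(1),'yaw%.3f'%np.arctan2(T[1,0],T[0,0]),'down',T[:,2].round(3),'w%.1f g%.1f'%(o['width'],o['grasp_force']),'F',o['ft_force'].round(1),'q',o['qpos'].round(2)); return o
E
python3 - <<'E'
from h import *
o=st(); save('wrist','w0.png')
E
```

```text
t1.4 pos [ 459.1 -160.7  330.5] yaw-0.028 down [-0.     0.001 -1.   ] w30.2 g0.0 F [-0.  -0.6  0.1] q [-0.36  0.18  1.9   0.    1.06  1.24]
```

View pics/w0.png

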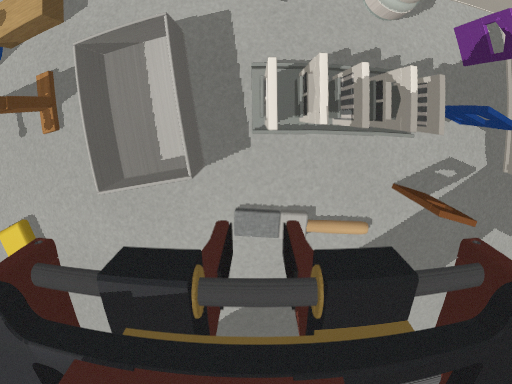

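The wrist view shows the tub at (135,100) and the rack at (345,95) with panel top edges at u≈271, 322, 363, 413 and 440. The brush is at (300,225). I'll enlarge the rack to tell the screens from the cards.

Run:
```python
from h import *
im=cv2.imread('pics/w0.png')
cv2.imwrite('pics/w0c.png',cv2.resize(im[45:145,245:450],None,fx=3.9,fy=3.9,interpolation=cv2.INTER_CUBIC))
```

```text
(no output)
```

View pics/w0c.png

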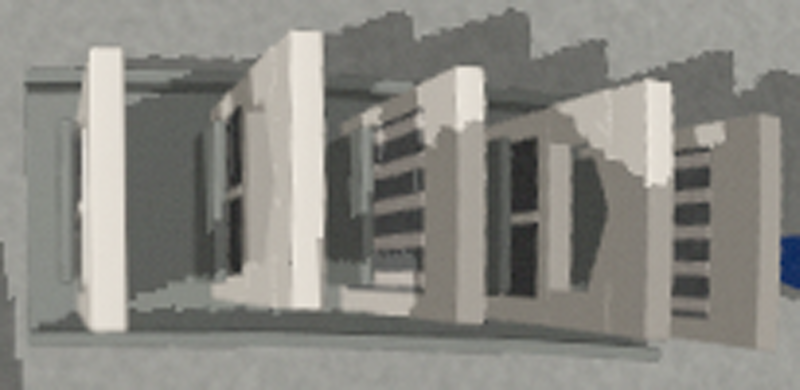

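The upper parts show that D (413,98) has a window with a peaked roof and a two-cell mesh. B has the same mesh, and the scene crop shows A with the bar and window, so A, B and D are screens. C (365,95) and E (441,105) have the slit pattern and a lower top, so they are cards. Next I compute positions.

Run:
```python
from h import *
o=readout.get_obs()
L={'A':(106,47,330,148),'B':(307,30,308,148),'C':(469,67,322,132),'D':(658,82,338,148),'E':(766,117,347,132)}
for k,(x,a,b,z) in L.items():
    P=wplane([[x/3.9+245,a/3.9+45],[x/3.9+245,b/3.9+45]],z,o); print(k,P.mean(0).round(1),'len',np.linalg.norm(P[0]-P[1]).round(1))
tub=wplane([[77,45],[166,15],[191,177],[99,190]],85,o);print(tub.round(),tub.mean(0).round())
```

```text
A [ 549.4 -178.8  148. ] len 65.2
B [ 554.  -225.1  148. ] len 65.2
C [ 550.6 -270.7  132. ] len 65.0
D [ 548.8 -316.8  148. ] len 64.7
E [ 546.8 -362.1  132. ] len 64.0
[[639.  55.  85.]
 [655. -65.  85.]
 [464. -88.  85.]
 [453.  36.  85.]] [553. -16.  85.]
```

Call:
{"api": "servo_tool", "payload": {"plan": [[[0.32,0.75,-0.15,0,0,0,0.1],[0.32,0.75,-0.15,0,0,0,0],[0.32,0.75,-0.15,-0.2,0,0,0],[0.32,0,0,-0.9,0,0,0],[0.32,0,0,-0.9,0,0,0]]]}}

```text
t: 1.82
ee_pos: [549.8, -183.6, 251.0]
orientation: [3.139, -0.037, 0.007]
ft_force: [-0.0, 0.7, -0.2]
width: 30.1
grasp_force: 0.0
```

Call:
{"api": "servo_tool", "payload": {"plan": [[[0.32,0,0,-0.9,0,0,0],[0.32,0,0,-0.06,0,0,0],[1,0,0,0,0,0,0],[1,0,0,0,0,0,0],[1,0,0,0,0,0,0]]]}}

```text
t: 2.23
ee_pos: [549.0, -182.4, 214.7]
orientation: [3.14, -0.037, 0.006]
ft_force: [0.4, -0.6, 0.0]
width: 13.7
grasp_force: 0.0
```

Call:
{"api": "servo_tool", "payload": {"plan": [[[1,0,0,0,0,0,0],[1,0,0,0,0,0,0],[1,0,0,0,0,0,0]]]}}

```text
t: 2.48
ee_pos: [549.1, -181.5, 214.7]
orientation: [3.141, -0.036, 0.006]
ft_force: [-0.5, 1.2, 7.0]
width: 7.9
grasp_force: 30.0
```

Run:
```python
from h import *
o=st()
# rail from the top picture at start: peg lines
b=np.load('t0.npy')
cv2.imwrite('pics/r0.png',cv2.resize(b[175:225,98:210],None,fx=7,fy=7,interpolation=cv2.INTER_CUBIC)[...,::-1])
```

```text
t2.5 pos [ 549.1 -181.5  214.7] yaw-0.023 down [ 0.004 -0.001 -1.   ] w7.9 g30.0 F [-0.5  1.2  7. ] q [-0.34  0.47  1.8   0.    0.87  1.25]
```

View pics/r0.png

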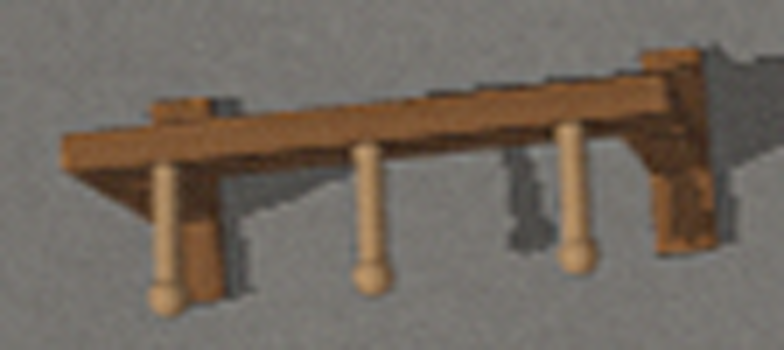

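The rail crop shows the peg balls at crop (167,298), (372,276) and (577,255), and the board's front top edge from (62,170) to (670,112). I'll lift screen A and compute the peg poses.

Call:
{"api": "servo_tool", "payload": {"plan": [[[1,0,0,0.3,0,0,0],[1,0,0,0.7,0,0,0],[1,0,0,0.9,0,0,0],[1,0,0,0.9,0,0,0],[1,0,0,0.9,0,0,0]]]}}

```text
t: 2.9
ee_pos: [547.5, -181.3, 363.2]
orientation: [3.141, -0.035, 0.001]
ft_force: [1.2, 0.4, -2.3]
width: 7.7
grasp_force: 29.8
```

Run:
```python
from h import *
o=st()
f=lambda p:np.array(p)/7+[98,175]
B=onplane('top',f([[167,298],[372,276],[577,255]]),164); print(B.round(1))
E=onplane('top',f([[62,170],[670,112]]),166); print(E.round(1))
d=E[0]-E[1]; print('len',np.linalg.norm(d)); 
for v in (d,B[0]-B[2]):print('yaw',np.arctan2(-v[0],v[1]))
y=np.arctan2(-(B[0]-B[2])[0],(B[0]-B[2])[1]); ex=np.array([np.cos(y),np.sin(y)])
print('peg mids',(B[:,:2]+30*ex).round(1)); print('face dist', ((E.mean(0)-B[1])[:2]@ex).round(1))
```

```text
t2.9 pos [ 547.5 -181.3  363.2] yaw-0.023 down [ 0.    -0.001 -1.   ] w7.7 g29.8 F [ 1.2  0.4 -2.3] q [-0.34  0.29  1.68 -0.    1.17  1.25]
[[489.9 378.4 164. ]
 [499.  288.8 164. ]
 [507.7 198.9 164. ]]
[[546.8 426.4 166. ]
 [570.9 158.7 166. ]]
len 268.73730358188595
yaw 0.08992868685938313
yaw 0.09895738422250612
peg mids [[519.7 381.4]
 [528.8 291.7]
 [537.5 201.9]]
face dist 60.0
```

Call:
{"api": "servo_tool", "payload": {"plan": [[[1,-0.13,0.7,0,0,0,0.97],[1,-0.13,0.7,0,0,0,0.97],[1,-0.13,0.7,0,0,0,0.97],[1,-0.13,0.7,0,0,0,0.97],[1,-0.13,0.7,0,0,0,0.97]]]}}

```text
t: 3.32
ee_pos: [521.3, -40.3, 361.8]
orientation: [3.077, 0.631, 0.002]
ft_force: [0.5, -0.1, -0.1]
width: 7.8
grasp_force: 30.0
```

Call:
{"api": "servo_tool", "payload": {"plan": [[[1,-0.13,0.7,0,0,0,0.97],[1,-0.13,0.7,0,0,0,0.97],[1,-0.13,0.7,0,0,0,0.97],[1,-0.13,0.7,0,0,0,0.97],[1,-0.13,0.7,0,0,0,0.97]]]}}

```text
t: 3.73
ee_pos: [495.4, 99.8, 361.7]
orientation: [2.876, 1.263, 0.002]
ft_force: [-0.4, -0.5, -0.7]
width: 7.7
grasp_force: 30.0
```

Call:
{"api": "servo_tool", "payload": {"plan": [[[1,-0.13,0.7,0,0,0,0.97],[1,-0.13,0.7,0,0,0,0.97],[1,-0.13,0.7,0,0,0,0.97],[1,-0.13,0.7,0,0,0,0.97],[1,-0.13,0.7,0,0,0,0.97]]]}}

```text
t: 4.15
ee_pos: [469.4, 239.8, 361.7]
orientation: [2.546, 1.839, 0.002]
ft_force: [0.6, -0.5, -0.7]
width: 7.4
grasp_force: 30.0
```

Call:
{"api": "servo_tool", "payload": {"plan": [[[1,-0.13,0.7,-0.2,0,0,0.97],[1,-0.13,0.7,-0.5,0,0,0.97],[1,-0.13,0.7,-0.6,0,0,0.97],[1,-0.13,0.65,-0.6,0,0,0.97],[1,-0.13,0.5,-0.4,0,0,0.97]]]}}

```text
t: 4.57
ee_pos: [443.0, 370.1, 267.7]
orientation: [2.102, 2.334, -0.0]
ft_force: [0.4, 0.1, -1.3]
width: 7.7
grasp_force: 30.0
```

Run:
```python
from h import *
o=st(); save('wrist','w1.png')
print(wproj([[489.9,378.4,164],[499,288.8,164],[507.7,198.9,164]],o).round())
```

```text
t4.6 pos [443.  370.1 267.7] yaw1.675 down [ 0. -0. -1.] w7.7 g30.0 F [ 0.4  0.1 -1.3] q [ 0.68  0.4   1.76 -0.    0.98  0.57]
[[328. 217.]
 [316. 323.]
 [305. 390.]]
```

View pics/w1.png

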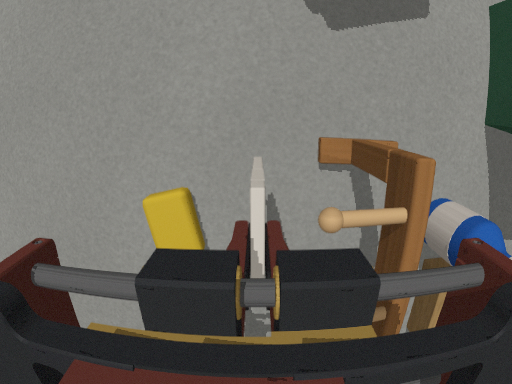

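The ball of the far peg is at (332,219), against a predicted (328,217). The peg runs to the board at (405,215), and the screen's edge is held at u≈257.

Run:
```python
from h import *
o=readout.get_obs()
b=wplane([[332,219]],164,o)[0]; r=wplane([[405,215]],156,o)[0]; print(b.round(1),r.round(1),'yaw',np.arctan2(r[1]-b[1],r[0]-b[0]))
y=.095;print('mid',b[:2]+30*np.array([np.cos(y),np.sin(y)]), 'top edge mid', )
# screen top far corner z = base+136
e=wplane([[257,158]],o['ee_pos'][2]-202.7+136,o)[0];print('screen far corner',e.round(1))
```

```text
[490.6 380.3 164. ] [549.8 385.8 156. ] yaw 0.09244511015637345
mid [520.42292952 383.15800672] top edge mid
screen far corner [436.1 419.8 198.4]
```

Call:
{"api": "servo_tool", "payload": {"plan": [[[1,0,0.14,0.1,0,0,0],[1,0.6,0.06,0,0,0,0],[1,0.6,0.06,0,0,0,0],[1,0.6,0.06,0,0,0,0],[1,0.05,0,0,0,0,0]]]}}

```text
t: 5.03
ee_pos: [522.3, 381.4, 275.3]
orientation: [2.111, 2.323, 0.009]
ft_force: [-0.7, -0.5, -0.8]
width: 8.0
grasp_force: 30.0
```

Run:
```python
from h import *
o=st(); save('wrist','w2.png')
```

```text
t5.0 pos [522.3 381.4 275.3] yaw1.667 down [ 0.006  0.003 -1.   ] w8.0 g30.0 F [-0.7 -0.5 -0.8] q [ 0.61  0.48  1.6  -0.    1.05  0.52]
```

View pics/w2.png

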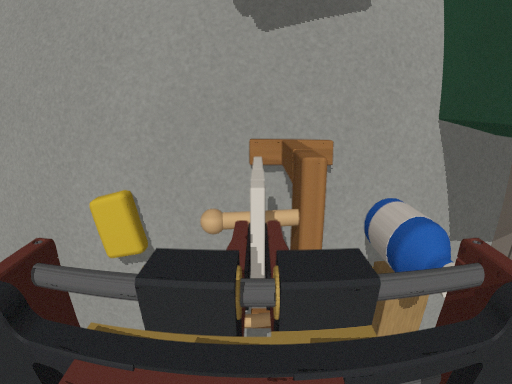

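The peg now runs through the window, with the ball at (213,221) in front of the screen and the board behind. Next I lower the screen, release it and rise.

Call:
{"api": "servo_tool", "payload": {"plan": [[[1,-0.05,0,-0.15,0,0,0],[1,0,0,-0.15,0,0,0],[1,0,0,-0.1,0,0,0],[1,0,0,-0.08,0,0,0],[1,0,0,0,0,0,0]]]}}

```text
t: 5.5
ee_pos: [515.2, 381.6, 256.5]
orientation: [-2.108, -2.329, -0.001]
ft_force: [-7.2, -5.2, 24.1]
width: 7.6
grasp_force: 30.1
```

Call:
{"api": "servo_tool", "payload": {"plan": [[[0.7,0,0,0,0,0,0],[0.6,0,0,0,0,0,0],[0.5,0,0,0,0,0,0],[0.5,0,0,0,0,0,0],[0.5,0,0,0.1,0,0,0]]]}}

```text
t: 5.92
ee_pos: [515.3, 381.1, 256.0]
orientation: [-2.108, -2.329, 0.003]
ft_force: [-0.1, 0.2, -0.7]
width: 22.2
grasp_force: 0.0
```

Call:
{"api": "servo_tool", "payload": {"plan": [[[0.5,0,0,0.3,0,0,0],[0.5,0,0,0.6,0,0,0],[0.5,0,0,0.9,0,0,0],[0.5,0,-0.2,0.6,0,0,-0.3],[0.5,0,-0.6,0,0,0,-0.9]]]}}

```text
t: 6.33
ee_pos: [517.9, 352.4, 360.1]
orientation: [2.225, 2.216, 0.017]
ft_force: [0.3, -0.3, -0.2]
width: 21.9
grasp_force: 0.0
```

Run:
```python
from h import *
o=st(); a=save('wrist','w3.png'); b=save('top','t3.png');
w=cv2.resize(a,(400,300)); t=cv2.resize(b[150:270,90:250],(400,300))
cv2.imwrite('pics/m3.png',np.hstack([w,t])[...,::-1])
```

```text
t6.3 pos [517.9 352.4 360.1] yaw1.567 down [ 0.009  0.007 -1.   ] w21.9 g0.0 F [ 0.3 -0.3 -0.2] q [0.58 0.36 1.58 0.   1.19 0.58]
```

View pics/m3.png

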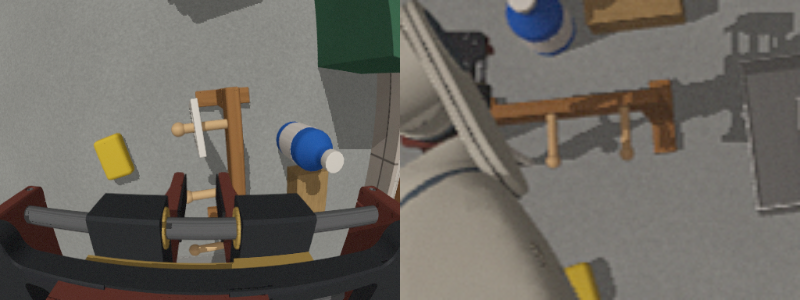

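Screen A hangs on the far peg, wrist crop (197,128). The other two pegs are free. Back to the rack for B.

Call:
{"api": "servo_tool", "payload": {"plan": [[[0.32,0.05,-0.72,0,0,0,-0.91],[0.32,0.05,-0.72,0,0,0,-0.91],[0.32,0.05,-0.72,0,0,0,-0.91],[0.32,0.05,-0.72,0,0,0,-0.91],[0.32,0.05,-0.72,0,0,0,-0.91]]]}}

```text
t: 6.85
ee_pos: [525.8, 204.6, 352.9]
orientation: [-2.622, -1.73, 0.001]
ft_force: [0.0, -0.1, -0.4]
width: 29.8
grasp_force: 0.0
```

Call:
{"api": "servo_tool", "payload": {"plan": [[[0.32,0.05,-0.72,0,0,0,-0.91],[0.32,0.05,-0.72,0,0,0,-0.91],[0.32,0.05,-0.72,0,0,0,-0.91],[0.32,0.05,-0.72,0,0,0,-0.91],[0.32,0.05,-0.72,0,0,0,-0.91]]]}}

```text
t: 7.27
ee_pos: [535.9, 60.4, 353.0]
orientation: [-2.912, -1.178, 0.001]
ft_force: [0.1, 0.4, -1.4]
width: 29.8
grasp_force: 0.0
```

Call:
{"api": "servo_tool", "payload": {"plan": [[[0.32,0.05,-0.72,0,0,0,-0.91],[0.32,0.05,-0.72,0,0,0,-0.91],[0.32,0.05,-0.72,0,0,0,-0.91],[0.32,0.05,-0.72,0,0,0,-0.91],[0.32,0.05,-0.72,0,0,0,-0.91]]]}}

```text
t: 7.68
ee_pos: [546.0, -83.7, 353.0]
orientation: [-3.087, -0.58, 0.001]
ft_force: [0.4, 0.6, 0.4]
width: 29.9
grasp_force: 0.0
```

Call:
{"api": "servo_tool", "payload": {"plan": [[[0.32,0.05,-0.72,-0.3,0,0,-0.91],[0.32,0.05,-0.72,-0.3,0,0,-0.91],[0.32,0.05,-0.72,-0.3,0,0,-0.91],[0.32,0.05,-0.7,-0.3,0,0,-0.91],[0.32,0,0,0,0,0,-0.91]]]}}

```text
t: 8.1
ee_pos: [553.5, -200.4, 302.5]
orientation: [-3.141, 0.045, 0.005]
ft_force: [-1.0, 0.2, 0.1]
width: 30.1
grasp_force: 0.0
```

Run:
```python
from h import *
o=st()
im=save('wrist','w4.png'); print(wproj([[554,-225.1,148],[550.6,-270.7,132]],o).round())
cv2.imwrite('pics/t4.png',vision.get_image('top')[...,::-1])
```

```text
t8.1 pos [ 553.5 -200.4  302.5] yaw-0.028 down [-0.003  0.    -1.   ] w30.1 g0.0 F [-1.   0.2  0.1] q [-0.37  0.37  1.71 -0.    1.06  1.23]
[[286. 201.]
 [334. 198.]]
```

View pics/w4.png

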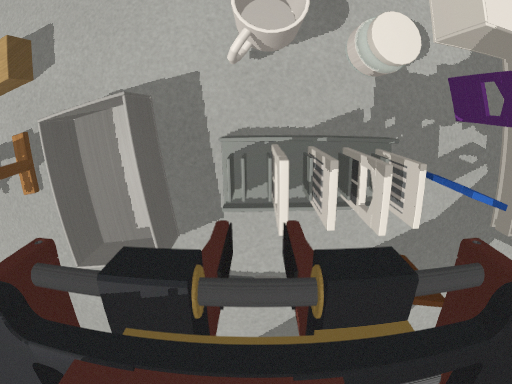

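The wrist view shows four panels left. B is at (281,190), C with slits at (322,190), D with a window at (370,190), and E at (405,190). The tub at (100,180) has moved from its earlier place, or I'm seeing it from elsewhere; I'll measure it later. Now I grip B and lift.

Call:
{"api": "servo_tool", "payload": {"plan": [[[0.32,0.02,-0.64,0,0,0,0],[0.32,0,0,-0.3,0,0,0],[0.32,0,0,-0.8,0,0,0],[0.32,0,0,-0.8,0,0,0],[0.32,0,0,-0.3,0,0,0]]]}}

```text
t: 8.62
ee_pos: [553.1, -220.8, 213.4]
orientation: [-3.139, 0.031, 0.008]
ft_force: [0.0, -0.2, -0.7]
width: 30.2
grasp_force: 0.0
```

Call:
{"api": "servo_tool", "payload": {"plan": [[[0.5,0,0,0,0,0,0],[1,0,0,0,0,0,0],[1,0,0,0,0,0,0],[1,0,0,0,0,0,0],[1,0,0,0,0,0,0]]]}}

```text
t: 9.03
ee_pos: [555.8, -222.9, 218.9]
orientation: [3.14, -0.035, 0.005]
ft_force: [-0.4, 0.5, 2.8]
width: 7.7
grasp_force: 30.0
```

Call:
{"api": "servo_tool", "payload": {"plan": [[[1,0,0,0,0,0,0],[1,0,0,0,0,0,0]]]}}

```text
t: 9.2
ee_pos: [555.8, -223.0, 218.9]
orientation: [3.14, -0.036, 0.005]
ft_force: [1.0, -0.4, 6.5]
width: 8.1
grasp_force: 30.0
```

Call:
{"api": "servo_tool", "payload": {"plan": [[[1,0,0,0.3,0,0,0],[1,0,0,0.7,0,0,0],[1,0,0,0.9,0,0,0],[1,0,0,0.9,0,0,0],[1,0,0,0.9,0,0,0]]]}}

```text
t: 9.62
ee_pos: [554.2, -222.4, 367.4]
orientation: [-3.141, 0.036, 0.001]
ft_force: [0.3, -0.9, -1.6]
width: 7.7
grasp_force: 30.0
```

Run:
```python
from h import *
o=st()
```

```text
t9.6 pos [ 554.2 -222.4  367.4] yaw-0.023 down [-0.  0. -1.] w7.7 g30.0 F [ 0.3 -0.9 -1.6] q [-0.4   0.32  1.63 -0.    1.19  1.19]
```

Call:
{"api": "servo_tool", "payload": {"plan": [[[1,-0.13,0.64,0,0,0,0.97],[1,-0.13,0.64,0,0,0,0.97],[1,-0.13,0.64,0,0,0,0.97],[1,-0.13,0.64,0,0,0,0.97],[1,-0.13,0.64,0,0,0,0.97]]]}}

```text
t: 10.03
ee_pos: [528.0, -93.6, 366.0]
orientation: [3.077, 0.631, 0.001]
ft_force: [0.5, 0.9, -0.3]
width: 7.5
grasp_force: 30.0
```

Call:
{"api": "servo_tool", "payload": {"plan": [[[1,-0.13,0.64,0,0,0,0.97],[1,-0.13,0.64,0,0,0,0.97],[1,-0.13,0.64,0,0,0,0.97],[1,-0.13,0.64,0,0,0,0.97],[1,-0.13,0.64,0,0,0,0.97]]]}}

```text
t: 10.45
ee_pos: [502.0, 34.5, 365.9]
orientation: [2.876, 1.263, 0.001]
ft_force: [0.6, 0.8, -1.5]
width: 7.8
grasp_force: 30.0
```

Call:
{"api": "servo_tool", "payload": {"plan": [[[1,-0.13,0.64,0,0,0,0.97],[1,-0.13,0.64,0,0,0,0.97],[1,-0.13,0.64,0,0,0,0.97],[1,-0.13,0.64,0,0,0,0.97],[1,-0.13,0.64,0,0,0,0.97]]]}}

```text
t: 10.87
ee_pos: [476.0, 162.4, 365.9]
orientation: [2.547, 1.839, 0.001]
ft_force: [0.4, -0.2, -0.8]
width: 7.6
grasp_force: 30.0
```

Call:
{"api": "servo_tool", "payload": {"plan": [[[1,-0.13,0.64,-0.2,0,0,0.97],[1,-0.13,0.64,-0.4,0,0,0.97],[1,-0.13,0.64,-0.6,0,0,0.97],[1,-0.13,0.64,-0.6,0,0,0.97],[1,-0.1,0.6,-0.4,0,0,0.9]]]}}

```text
t: 11.28
ee_pos: [450.7, 288.6, 276.1]
orientation: [-2.11, -2.327, 0.002]
ft_force: [-0.2, -1.1, -1.1]
width: 7.9
grasp_force: 30.0
```

Call:
{"api": "servo_tool", "payload": {"plan": [[[1,0,0,0,0,0,0],[1,0,0,0,0,0,0]]]}}

```text
t: 11.45
ee_pos: [451.2, 288.3, 276.8]
orientation: [-2.114, -2.324, 0.003]
ft_force: [0.9, 0.7, -0.8]
width: 7.5
grasp_force: 30.0
```

Run:
```python
from h import *
o=st()
im=save('wrist','w5.png'); p=wproj([[499.7,290.7,164]],o)[0]; print(p.round())
hsv=cv2.cvtColor(im,cv2.COLOR_RGB2HSV); m=cv2.inRange(hsv,(8,60,120),(20,200,255))
u,v=p.astype(int); sub=m[v-25:v+25,u-25:u+25]; ys,xs=np.where(sub)
x0=xs.min(); sel=xs<x0+16; print('ball left',u-25+x0,'v mean',v-25+ys[sel].mean(),'est ctr',u-25+x0+10)
c=np.array([[u-25+x0+11,v-25+ys[sel].mean()]]); b=wplane(c,164,o)[0]; y=.093;ex=np.array([np.cos(y),np.sin(y)]);ey=np.array([-ex[1],ex[0]])
mid=b[:2]+30*ex; d=mid-o['ee_pos'][:2]; print('ball',b.round(1),'mid',mid.round(1),'along',d@ex,'perp',d@ey)
cv2.imwrite('pics/m5.png',im[...,::-1][:260,150:])
```

```text
t11.4 pos [451.2 288.3 276.8] yaw1.665 down [-0.002 -0.001 -1.   ] w7.5 g30.0 F [ 0.9  0.7 -0.8] q [ 0.55  0.33  1.85 -0.    0.97  0.45]
[326. 220.]
ball left 315 v mean 224.8262195121951 est ctr 325
ball [500.4 287.3 164. ] mid [530.3 290.1] along 78.8466263724088 perp -5.521226609823741
```

View pics/m5.png

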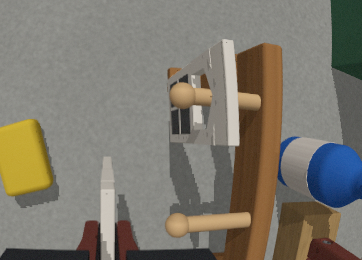

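Screen A hangs well. The middle peg's ball is at full-image (327,225). Next I insert B.

Call:
{"api": "servo_tool", "payload": {"plan": [[[1,0.01,-0.1,0,0,0,0],[1,0.6,0.06,0,0,0,0],[1,0.6,0.06,0,0,0,0],[1,0.6,0.06,0,0,0,0],[1,0.06,0,0,0,0,0]]]}}

```text
t: 11.92
ee_pos: [531.1, 290.0, 279.1]
orientation: [2.118, 2.317, 0.008]
ft_force: [-0.9, -0.2, -1.4]
width: 7.7
grasp_force: 30.0
```

Call:
{"api": "servo_tool", "payload": {"plan": [[[1,0,0,0,0,0,0],[1,0,0,-0.1,0,0,0],[1,0,0,-0.1,0,0,0],[1,0,0,-0.1,0,0,0],[1,0,0,0,0,0,0]]]}}

```text
t: 12.33
ee_pos: [525.6, 290.6, 264.1]
orientation: [-2.115, -2.322, 0.003]
ft_force: [-0.0, -0.1, -1.3]
width: 7.8
grasp_force: 30.0
```

Run:
```python
from h import *
o=st()
```

```text
t12.3 pos [525.6 290.6 264.1] yaw1.664 down [-0.002 -0.001 -1.   ] w7.8 g30.0 F [-0.  -0.1 -1.3] q [ 0.49  0.43  1.71 -0.    1.    0.39]
```

Call:
{"api": "servo_tool", "payload": {"plan": [[[1,0,0,-0.06,0,0,0],[1,0,0,-0.05,0,0,0],[0.7,0,0,0,0,0,0],[0.5,0,0,0,0,0,0],[0.5,0,0,0,0,0,0]]]}}

```text
t: 12.75
ee_pos: [526.8, 291.1, 260.7]
orientation: [2.115, 2.323, 0.0]
ft_force: [-0.5, -0.7, -0.2]
width: 21.1
grasp_force: 0.0
```

Call:
{"api": "servo_tool", "payload": {"plan": [[[0.5,0,0,0.05,0,0,0],[0.5,0,0,0.3,0,0,0],[0.5,0,0,0.6,0,0,0],[0.5,0,0,0.9,0,0,0],[0.5,0,-0.5,0.7,0,0,-0.9]]]}}

```text
t: 13.17
ee_pos: [527.0, 273.0, 365.5]
orientation: [-2.202, -2.24, -0.004]
ft_force: [0.7, 0.1, 0.5]
width: 22.1
grasp_force: 0.0
```

Run:
```python
from h import *
o=st(); print(wproj([[529,291,188]],o)); im=save('wrist','w6.png')
g=im.astype(int); m=((g.min(2)>150)).astype(np.uint8); m[230:]=0; n,l,s,c=cv2.connectedComponentsWithStats(m); print([(s[i].tolist(),c[i].round().tolist()) for i in range(1,n) if s[i,4]>60])
```

```text
t13.2 pos [527.  273.  365.5] yaw1.588 down [ 0.002  0.002 -1.   ] w22.1 g0.0 F [0.7 0.1 0.5] q [0.46 0.31 1.64 0.   1.19 0.44]
[[259.10276461 174.78512973]]
[([238, 36, 18, 73, 671], [246.0, 72.0]), ([361, 105, 26, 10, 130], [372.0, 109.0]), ([414, 121, 27, 31, 617], [428.0, 135.0]), ([249, 132, 16, 81, 711], [258.0, 173.0]), ([503, 195, 9, 28, 160], [508.0, 211.0])]
```

Both screens show at (246,72) and (258,173), as predicted. Next is card C.

Call:
{"api": "servo_tool", "payload": {"plan": [[[0.32,0.03,-0.68,0,0,0,-0.92],[0.32,0.03,-0.68,0,0,0,-0.92],[0.32,0.03,-0.68,0,0,0,-0.92],[0.32,0.03,-0.68,0,0,0,-0.92],[0.32,0.03,-0.68,0,0,0,-0.92]]]}}

```text
t: 13.63
ee_pos: [532.7, 133.8, 363.7]
orientation: [2.61, 1.748, 0.002]
ft_force: [0.2, 0.5, -0.0]
width: 30.1
grasp_force: 0.0
```

Call:
{"api": "servo_tool", "payload": {"plan": [[[0.32,0.03,-0.68,0,0,0,-0.92],[0.32,0.03,-0.68,0,0,0,-0.92],[0.32,0.03,-0.68,0,0,0,-0.92],[0.32,0.03,-0.68,0,0,0,-0.92],[0.32,0.03,-0.68,0,0,0,-0.92]]]}}

```text
t: 14.05
ee_pos: [538.7, -2.4, 363.7]
orientation: [2.906, 1.192, 0.002]
ft_force: [-0.2, 0.0, 0.2]
width: 30.0
grasp_force: 0.0
```

Call:
{"api": "servo_tool", "payload": {"plan": [[[0.32,0.03,-0.68,0,0,0,-0.92],[0.32,0.03,-0.68,0,0,0,-0.92],[0.32,0.03,-0.68,0,0,0,-0.92],[0.32,0.03,-0.68,0,0,0,-0.92],[0.32,0.03,-0.68,0,0,0,-0.92]]]}}

```text
t: 14.47
ee_pos: [544.6, -138.5, 363.6]
orientation: [3.085, 0.589, 0.001]
ft_force: [-0.5, -0.2, 0.4]
width: 29.4
grasp_force: 0.0
```

Call:
{"api": "servo_tool", "payload": {"plan": [[[0.32,0.03,-0.68,-0.2,0,0,-0.92],[0.32,0.03,-0.68,-0.3,0,0,-0.92],[0.32,0.03,-0.68,-0.4,0,0,-0.92],[0.32,0.03,-0.68,-0.4,0,0,-0.92],[0.32,0.03,-0.68,-0.2,0,0,-0.92]]]}}

```text
t: 14.88
ee_pos: [550.1, -274.2, 301.7]
orientation: [-3.141, 0.038, 0.002]
ft_force: [-0.2, -0.3, 0.4]
width: 30.0
grasp_force: 0.0
```

Call:
{"api": "servo_tool", "payload": {"plan": [[[0.32,0,0,0,0,0,0],[0.32,0,0,0,0,0,0]]]}}

```text
t: 15.05
ee_pos: [550.4, -274.1, 302.6]
orientation: [-3.141, 0.034, 0.001]
ft_force: [1.1, 0.2, -0.4]
width: 30.1
grasp_force: 0.0
```

Run:
```python
from h import *
o=st(); a=save('wrist','w7.png'); b=save('top','t7.png')
print(wproj([[550.6,-270.7,132]],o).round())
cv2.imwrite('pics/m7.png',np.hstack([cv2.resize(a,(448,336)),cv2.resize(b[150:250,200:300],(336,336))])[...,::-1])
```

```text
t15.1 pos [ 550.4 -274.1  302.6] yaw-0.022 down [-0.001  0.    -1.   ] w30.1 g0.0 F [ 1.1  0.2 -0.4] q [-0.48  0.41  1.65  0.    1.08  1.11]
[[252. 198.]]
```

View pics/m7.png

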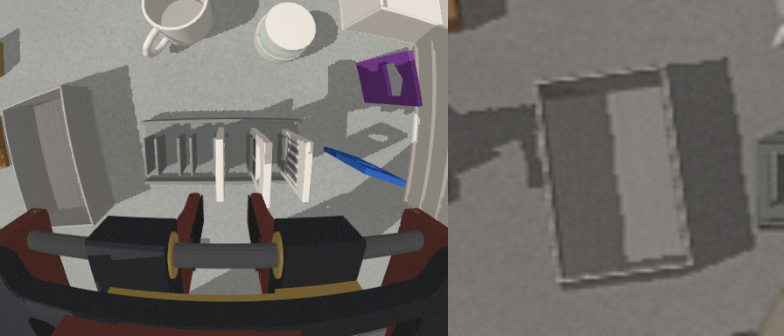

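The wrist view has card C at about (251,190), matching the prediction. The tub corners in the top view, such as (227,175) and (272,229), are unchanged so far. I'll grip C.

Call:
{"api": "servo_tool", "payload": {"plan": [[[0.32,0,0.08,-0.3,0,0,0],[0.32,0,0,-0.8,0,0,0],[0.32,0,0,-0.8,0,0,0],[0.32,0,0,-0.5,0,0,0],[0.32,0,0,-0.24,0,0,0]]]}}

```text
t: 15.57
ee_pos: [549.5, -267.7, 194.1]
orientation: [-3.139, 0.028, 0.006]
ft_force: [-0.1, 1.0, -0.3]
width: 29.9
grasp_force: 0.0
```

Call:
{"api": "servo_tool", "payload": {"plan": [[[0.32,0,0,0,0,0,0],[1,0,0,0,0,0,0],[1,0,0,0,0,0,0],[1,0,0,0,0,0,0],[1,0,0,0,0,0,0]]]}}

```text
t: 15.98
ee_pos: [551.5, -270.0, 198.6]
orientation: [3.14, -0.032, 0.004]
ft_force: [0.0, 1.5, 4.0]
width: 7.8
grasp_force: 30.0
```

Call:
{"api": "servo_tool", "payload": {"plan": [[[1,0,0,0,0,0,0],[1,0,0,0,0,0,0],[1,0,0,0,0,0,0]]]}}

```text
t: 16.23
ee_pos: [551.5, -270.0, 198.6]
orientation: [3.141, -0.032, 0.004]
ft_force: [0.3, 1.7, 6.3]
width: 7.9
grasp_force: 30.0
```

Call:
{"api": "servo_tool", "payload": {"plan": [[[1,0,0,0.3,0,0,0],[1,0,0,0.7,0,0,0],[1,0,0,0.9,0,0,0],[1,0,0,0.9,0,0,0],[1,0,0,0.2,0,0,0]]]}}

```text
t: 16.65
ee_pos: [552.7, -271.0, 324.1]
orientation: [3.137, -0.032, 0.013]
ft_force: [1.6, -0.5, -0.4]
width: 7.9
grasp_force: 30.0
```

Run:
```python
from h import *
o=st()
tb=onplane('top',[[226.8,174.3],[264.5,170.6],[272,229],[233.8,234.3]],85);print(tb.round(),tb.mean(0))
```

```text
t16.6 pos [ 552.7 -271.   324.1] yaw-0.020 down [ 0.008 -0.004 -1.   ] w7.9 g30.0 F [ 1.6 -0.5 -0.4] q [-0.48  0.38  1.64 -0.    1.11  1.12]
[[641.  62.  85.]
 [653. -62.  85.]
 [460. -84.  85.]
 [444.  39.  85.]] [549.62471296 -11.52123676  85.        ]
```

Call:
{"api": "servo_tool", "payload": {"plan": [[[1,0.16,0.93,0,0,0,0.3],[1,0.16,0.93,0,0,0,0.3],[1,0.16,0.93,0,0,0,0.3],[1,0.16,0.93,0,0,0,0.3],[1,0.16,0.93,0,0,0,0.3]]]}}

```text
t: 17.07
ee_pos: [582.5, -82.4, 317.6]
orientation: [3.137, 0.175, 0.0]
ft_force: [0.5, 0.3, -0.7]
width: 7.7
grasp_force: 30.0
```

Call:
{"api": "servo_tool", "payload": {"plan": [[[1,0.16,0.93,0,0,0,0],[1,0.16,0.93,0,0,0,0],[1,0,0,0,0,0,0],[1,0,0,0,0,0,0]]]}}

```text
t: 17.4
ee_pos: [595.5, -7.6, 317.3]
orientation: [3.136, 0.179, -0.0]
ft_force: [-0.8, -1.3, -0.5]
width: 7.8
grasp_force: 30.0
```

Run:
```python
from h import *
o=st(); a=save('wrist','w8.png')
print(wproj([[641,60,85],[654,-63,85],[461,-85,85],[448,38,85]],o).round())
b=save('top','t8.png')
cv2.imwrite('pics/m8.png',np.hstack([cv2.resize(a,(448,336)),cv2.resize(b[150:250,200:300],(336,336))])[...,::-1])
```

```text
t17.4 pos [595.5  -7.6 317.3] yaw0.114 down [-0. -0. -1.] w7.8 g30.0 F [-0.8 -1.3 -0.5] q [-0.03  0.36  1.68 -0.    1.09  1.42]
[[198. 134.]
 [314. 135.]
 [305. 293.]
 [207. 292.]]
```

View pics/m8.png

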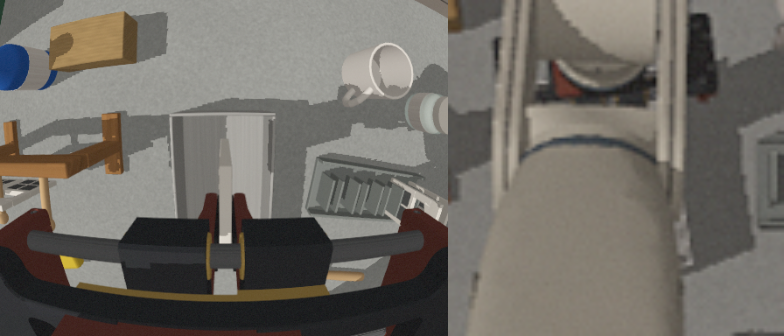

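The tub's far corners are at about (197,131) and (313,129), within a few mm of the prediction, so it hasn't moved. The card is over it. Lower and release.

Call:
{"api": "servo_tool", "payload": {"plan": [[[1,-0.1,0,-0.5,0,0,0],[1,0,0,-0.8,0,0,0],[1,0,0,-0.8,0,0,0],[1,0,0,-0.6,0,0,0],[1,0,0,-0.3,0,0,0]]]}}

```text
t: 17.92
ee_pos: [589.7, -11.1, 194.1]
orientation: [-3.137, -0.17, 0.007]
ft_force: [-0.0, -0.3, -0.9]
width: 7.7
grasp_force: 30.0
```

Call:
{"api": "servo_tool", "payload": {"plan": [[[1,0,0,0,0,0,0],[0.5,0,0,0,0,0,0],[0.3,0,0,0,0,0,0],[0.3,0,0,0,0,0,0],[0.3,0,0,0,0,0,0]]]}}

```text
t: 18.33
ee_pos: [592.4, -9.5, 198.7]
orientation: [3.137, 0.174, 0.005]
ft_force: [-0.1, 0.5, -0.7]
width: 29.3
grasp_force: 0.0
```

Call:
{"api": "servo_tool", "payload": {"plan": [[[0.3,0,0,0.4,0,0,0],[0.3,0,0,0.8,0,0,0],[0.3,0,0,0.9,0,0,0],[0.3,0,-0.3,0.9,0,0,-0.4],[0.32,0,-0.6,0,0,0,-0.6]]]}}

```text
t: 18.75
ee_pos: [594.8, -44.3, 325.7]
orientation: [3.14, 0.039, 0.021]
ft_force: [3.2, -0.7, 0.2]
width: 30.1
grasp_force: 0.0
```

Run:
```python
from h import *
o=st(); a=save('wrist','w9.png')
```

```text
t18.8 pos [594.8 -44.3 325.7] yaw0.025 down [ 0.013 -0.001 -1.   ] w30.1 g0.0 F [ 3.2 -0.7  0.2] q [-0.09  0.35  1.68  0.    1.1   1.45]
```

View pics/w9.png

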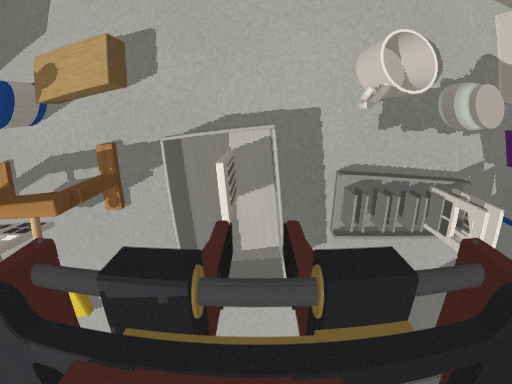

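The card stands in the tub at (228,190), well inside the walls. That used the last of my 14 pictures, so I'll check with numbers only from here. Next is screen D.

Call:
{"api": "servo_tool", "payload": {"plan": [[[0.32,-0.14,-0.85,0,0,0,-0.1],[0.32,-0.14,-0.85,0,0,0,-0.1],[0.32,-0.14,-0.85,0,0,0,-0.1],[0.32,-0.14,-0.85,0,0,0,-0.1],[0.32,-0.14,-0.85,0,0,0,-0.1]]]}}

```text
t: 19.22
ee_pos: [563.1, -216.8, 317.8]
orientation: [3.141, -0.031, 0.002]
ft_force: [-0.6, 0.4, -0.6]
width: 29.6
grasp_force: 0.0
```

Call:
{"api": "servo_tool", "payload": {"plan": [[[0.32,-0.14,-0.85,-0.2,0,0,0],[0.32,-0.14,-0.85,-0.3,0,0,0],[0.32,-0.14,-0.85,-0.2,0,0,0],[0.32,0,0,0,0,0,0],[0.32,0,0,0,0,0,0]]]}}

```text
t: 19.63
ee_pos: [546.1, -318.8, 288.8]
orientation: [-3.141, 0.036, 0.001]
ft_force: [1.0, -0.3, 0.0]
width: 29.5
grasp_force: 0.0
```

Run:
```python
from h import *
o=st(); im=save('wrist','w10.png'); 
print(wproj([[548.8,-316.8,148],[515.8,-316,148],[581.8,-317.5,148],[546.8,-362.1,132]],o).round())
g=im.astype(int); m=((g.min(2)>140)).astype(np.uint8)
for v in (185,195,205,215): 
    r=np.where(np.diff(np.r_[0,m[v],0]))[0].reshape(-1,2); print(v,[x.tolist() for x in r if x[1]-x[0]>3 and 180<x[0]<360])
b=vision.get_image('top'); cv2.imwrite('pics/t10.png',b[...,::-1])
```

```text
t19.6 pos [ 546.1 -318.8  288.8] yaw-0.023 down [-0.  0. -1.] w29.5 g0.0 F [ 1.  -0.3  0. ] q [-0.55  0.45  1.62  0.    1.07  1.05]
[[254. 205.]
 [254. 243.]
 [253. 163.]
 [308. 200.]]
185 [[239, 243], [245, 257], [298, 312], [316, 361]]
195 [[193, 204], [210, 218], [229, 234], [235, 240], [245, 257], [298, 311], [321, 376]]
205 [[247, 257], [291, 295], [297, 400]]
215 []
```

Call:
{"api": "servo_tool", "payload": {"plan": [[[0.32,0.06,0.08,-0.3,0,0,0],[0.32,0,0,-0.7,0,0,0],[0.32,0,0,-0.7,0,0,0],[0.32,0,0,-0.22,0,0,0],[0.32,0,0,0,0,0,0]]]}}

```text
t: 20.15
ee_pos: [548.3, -312.1, 209.5]
orientation: [-3.139, 0.029, 0.007]
ft_force: [0.1, -0.8, -1.0]
width: 29.6
grasp_force: 0.0
```

Call:
{"api": "servo_tool", "payload": {"plan": [[[1,0,0,0,0,0,0],[1,0,0,0,0,0,0],[1,0,0,0,0,0,0],[1,0,0,0,0,0,0],[1,0,0,0,0,0,0]]]}}

```text
t: 20.57
ee_pos: [549.9, -314.6, 213.8]
orientation: [3.14, -0.032, 0.004]
ft_force: [0.2, 0.6, 4.6]
width: 7.8
grasp_force: 30.0
```

Call:
{"api": "servo_tool", "payload": {"plan": [[[1,0,0,0,0,0,0],[1,0,0,0,0,0,0]]]}}

```text
t: 20.73
ee_pos: [549.9, -314.7, 213.8]
orientation: [3.14, -0.032, 0.004]
ft_force: [0.1, 0.4, 7.6]
width: 8.3
grasp_force: 30.0
```

Call:
{"api": "servo_tool", "payload": {"plan": [[[1,0,0,0.3,0,0,0],[1,0,0,0.7,0,0,0],[1,0,0,0.9,0,0,0],[1,0,0,0.9,0,0,0],[1,0,0,0.9,0,0,0]]]}}

```text
t: 21.15
ee_pos: [548.6, -314.0, 362.3]
orientation: [-3.141, 0.032, 0.001]
ft_force: [0.1, -0.3, -1.3]
width: 8.1
grasp_force: 30.0
```

Run:
```python
from h import *
o=st()
```

```text
t21.1 pos [ 548.6 -314.   362.3] yaw-0.020 down [-0.001  0.    -1.   ] w8.1 g30.0 F [ 0.1 -0.3 -1.3] q [-0.54  0.38  1.56 -0.    1.21  1.05]
```

Call:
{"api": "servo_tool", "payload": {"plan": [[[1,-0.11,0.64,0,0,0,0.97],[1,-0.11,0.64,0,0,0,0.97],[1,-0.11,0.64,0,0,0,0.97],[1,-0.11,0.64,0,0,0,0.97],[1,-0.11,0.64,0,0,0,0.97]]]}}

```text
t: 21.57
ee_pos: [526.5, -185.2, 361.0]
orientation: [3.077, 0.634, 0.0]
ft_force: [0.3, 0.8, -0.6]
width: 7.5
grasp_force: 30.0
```

Call:
{"api": "servo_tool", "payload": {"plan": [[[1,-0.11,0.64,0,0,0,0.97],[1,-0.11,0.64,0,0,0,0.97],[1,-0.11,0.64,0,0,0,0.97],[1,-0.11,0.64,0,0,0,0.97],[1,-0.11,0.64,0,0,0,0.97]]]}}

```text
t: 21.98
ee_pos: [504.5, -57.1, 361.0]
orientation: [2.875, 1.267, 0.0]
ft_force: [0.4, -0.1, -0.9]
width: 7.6
grasp_force: 30.0
```

Call:
{"api": "servo_tool", "payload": {"plan": [[[1,-0.11,0.64,0,0,0,0.97],[1,-0.11,0.64,0,0,0,0.97],[1,-0.11,0.64,0,0,0,0.97],[1,-0.11,0.64,0,0,0,0.97],[1,-0.11,0.64,0,0,0,0.97]]]}}

```text
t: 22.4
ee_pos: [482.5, 70.8, 361.0]
orientation: [2.544, 1.842, 0.0]
ft_force: [0.2, 0.8, -1.0]
width: 7.9
grasp_force: 30.0
```

Call:
{"api": "servo_tool", "payload": {"plan": [[[1,-0.11,0.64,-0.1,0,0,0.97],[1,-0.11,0.64,-0.4,0,0,0.97],[1,-0.11,0.64,-0.6,0,0,0.97],[1,-0.11,0.64,-0.7,0,0,0.97],[1,-0.11,0.52,-0.45,0,0,0.9]]]}}

```text
t: 22.82
ee_pos: [460.1, 194.2, 269.1]
orientation: [-2.107, -2.33, 0.001]
ft_force: [0.1, -0.1, -1.2]
width: 8.1
grasp_force: 30.0
```

Call:
{"api": "servo_tool", "payload": {"plan": [[[1,0,0,0,0,0,0],[1,0,0,0,0,0,0]]]}}

```text
t: 22.98
ee_pos: [460.5, 193.4, 270.0]
orientation: [-2.111, -2.326, 0.003]
ft_force: [-0.1, 0.1, -1.1]
width: 7.8
grasp_force: 30.0
```

Run:
```python
from h import *
o=st()
im=save('wrist','w11.png'); p=wproj([[508.8,197.7,164]],o)[0]; print(p.round())
hsv=cv2.cvtColor(im,cv2.COLOR_RGB2HSV); m=cv2.inRange(hsv,(8,60,120),(20,200,255))
u,v=p.astype(int); sub=m[v-25:v+25,u-25:u+25]; ys,xs=np.where(sub)
x0=xs.min(); sel=xs<x0+16; print(x0, len(xs), sub.sum(0)//255)
c=np.array([[u-25+x0+11,v-25+ys[sel].mean()]]); b=wplane(c,164,o)[0]; y=.093;ex=np.array([np.cos(y),np.sin(y)]);ey=np.array([-ex[1],ex[0]])
mid=b[:2]+30*ex; d=mid-o['ee_pos'][:2]; print(c,'ball',b.round(1),'mid',mid.round(1),'along',d@ex,'perp',d@ey,'base',o['ee_pos'][2]-201.8)
```

```text
t23.0 pos [460.5 193.4 270. ] yaw1.668 down [-0.002 -0.001 -1.   ] w7.8 g30.0 F [-0.1  0.1 -1.1] q [ 0.37  0.29  1.93 -0.    0.93  0.28]
[328. 221.]
14 774 [ 0  0  0  0  0  0  0  0  0  0  0  0  0  0  5 28 31 34 29 22 22 24 25 25
 25 25 25 26 26 26 25 25 24 23 21 20 18 17 17 17 18 17 18 17 17 17 17 16
 16 16]
[[328.         218.29396985]] ball [508.3 199.8 164. ] mid [538.1 202.6] along 78.15622225306568 perp 1.9886050205041679 base 68.17948826168322
```

Call:
{"api": "servo_tool", "payload": {"plan": [[[1,0,0.04,0.03,0,0,0],[1,0.6,0.06,0,0,0,0],[1,0.6,0.06,0,0,0,0],[1,0.6,0.06,0,0,0,0],[1,0.06,0,0,0,0,0]]]}}

```text
t: 23.45
ee_pos: [540.2, 201.3, 273.8]
orientation: [2.114, 2.319, 0.009]
ft_force: [-0.4, 0.4, -0.2]
width: 7.5
grasp_force: 30.0
```

Call:
{"api": "servo_tool", "payload": {"plan": [[[1,0,0,0,0,0,0],[1,0,0,-0.1,0,0,0],[1,0,0,-0.1,0,0,0],[1,0,0,-0.1,0,0,0],[1,0,0,0,0,0,0]]]}}

```text
t: 23.87
ee_pos: [534.4, 201.4, 258.5]
orientation: [-2.112, -2.325, 0.003]
ft_force: [0.2, -0.6, 0.0]
width: 7.7
grasp_force: 30.0
```

Run:
```python
from h import *
o=st(); print('base',o['ee_pos'][2]-201.8)
```

```text
t23.9 pos [534.4 201.4 258.5] yaw1.667 down [-0.002 -0.001 -1.   ] w7.7 g30.0 F [ 0.2 -0.6  0. ] q [ 0.34  0.4   1.78 -0.    0.96  0.24]
base 56.74545725376254
```

Call:
{"api": "servo_tool", "payload": {"plan": [[[1,0,0,-0.06,0,0,0],[1,0,0,-0.04,0,0,0],[0.7,0,0,0,0,0,0],[0.5,0,0,0,0,0,0],[0.5,0,0,0,0,0,0]]]}}

```text
t: 24.28
ee_pos: [535.6, 201.9, 255.5]
orientation: [2.112, 2.325, 0.0]
ft_force: [-0.0, -0.4, 0.1]
width: 21.2
grasp_force: 0.0
```

Call:
{"api": "servo_tool", "payload": {"plan": [[[0.5,0,0,0.05,0,0,0],[0.5,0,0,0.3,0,0,0],[0.5,0,0,0.6,0,0,0],[0.5,0,0,0.9,0,0,0],[0.5,0,-0.5,0.7,0,0,-0.9]]]}}

```text
t: 24.7
ee_pos: [535.9, 183.6, 360.3]
orientation: [-2.2, -2.243, -0.003]
ft_force: [1.0, -0.5, 0.5]
width: 21.9
grasp_force: 0.0
```

Run:
```python
from h import *
o=st(); print(wproj([[520,382,188],[529,291,188],[538,202,188]],o).round()); im=save('wrist','w12.png')
g=im.astype(int); m=((g.min(2)>150)).astype(np.uint8); m[230:]=0; n,l,s,c=cv2.connectedComponentsWithStats(m); print([(s[i].tolist(),c[i].round().tolist()) for i in range(1,n) if s[i,4]>60])
```

```text
t24.7 pos [535.9 183.6 360.3] yaw1.590 down [ 0.001  0.001 -1.   ] w21.9 g0.0 F [ 1.  -0.5  0.5] q [0.31 0.27 1.71 0.   1.16 0.29]
[[242. -23.]
 [251.  72.]
 [259. 175.]]
[([238, 0, 9, 7, 61], [242.0, 3.0]), ([412, 37, 28, 30, 585], [427.0, 51.0]), ([243, 38, 14, 76, 732], [250.0, 76.0]), ([249, 136, 18, 77, 720], [258.0, 174.0]), ([505, 181, 7, 28, 113], [509.0, 197.0]), ([0, 204, 35, 26, 740], [17.0, 216.0]), ([501, 210, 11, 20, 166], [506.0, 220.0])]
```

All three screens read at their pegs. Last panel: card E.

Call:
{"api": "servo_tool", "payload": {"plan": [[[0.32,0.01,-0.68,0,0,0,-0.92],[0.32,0.01,-0.68,0,0,0,-0.92],[0.32,0.01,-0.68,0,0,0,-0.92],[0.32,0.01,-0.68,0,0,0,-0.92],[0.32,0.01,-0.68,0,0,0,-0.92]]]}}

```text
t: 25.17
ee_pos: [537.4, 44.6, 358.5]
orientation: [2.607, 1.752, 0.001]
ft_force: [-0.4, 0.0, -0.1]
width: 29.4
grasp_force: 0.0
```

Call:
{"api": "servo_tool", "payload": {"plan": [[[0.32,0.01,-0.68,0,0,0,-0.92],[0.32,0.01,-0.68,0,0,0,-0.92],[0.32,0.01,-0.68,0,0,0,-0.92],[0.32,0.01,-0.68,0,0,0,-0.92],[0.32,0.01,-0.68,0,0,0,-0.92]]]}}

```text
t: 25.58
ee_pos: [539.4, -91.6, 358.4]
orientation: [2.904, 1.196, 0.001]
ft_force: [1.0, 0.1, -0.2]
width: 30.0
grasp_force: 0.0
```

Call:
{"api": "servo_tool", "payload": {"plan": [[[0.32,0.01,-0.68,0,0,0,-0.92],[0.32,0.01,-0.68,0,0,0,-0.92],[0.32,0.01,-0.68,0,0,0,-0.92],[0.32,0.01,-0.68,0,0,0,-0.92],[0.32,0.01,-0.68,0,0,0,-0.92]]]}}

```text
t: 26.0
ee_pos: [541.4, -227.7, 358.4]
orientation: [3.085, 0.593, 0.001]
ft_force: [0.7, -0.4, 0.2]
width: 29.7
grasp_force: 0.0
```

Call:
{"api": "servo_tool", "payload": {"plan": [[[0.32,0.01,-0.68,-0.2,0,0,-0.92],[0.32,0.01,-0.68,-0.3,0,0,-0.92],[0.32,0.01,-0.68,-0.4,0,0,-0.92],[0.32,0.01,-0.68,-0.4,0,0,-0.92],[0.32,0.01,-0.68,-0.4,0,0,-0.92]]]}}

```text
t: 26.42
ee_pos: [543.5, -363.7, 289.8]
orientation: [3.141, -0.034, 0.002]
ft_force: [0.5, -0.0, 0.2]
width: 29.9
grasp_force: 0.0
```

Call:
{"api": "servo_tool", "payload": {"plan": [[[0.32,0,0,0,0,0,0],[0.32,0,0,0,0,0,0]]]}}

```text
t: 26.58
ee_pos: [542.9, -363.2, 288.8]
orientation: [-3.14, 0.03, 0.002]
ft_force: [-0.4, -0.6, -0.4]
width: 29.6
grasp_force: 0.0
```

```bash
cat > tub.py <<'E'
from h import *
# tub shift in the top view against the start, by phase correlation on the tub's patch edges
def shift(b):
    a=np.load('t0.npy'); f=lambda i:cv2.cvtColor(i,cv2.COLOR_RGB2GRAY)
    T=f(a)[165:240,222:278]; r=cv2.matchTemplate(f(b)[145:260,202:298],T,cv2.TM_CCOEFF_NORMED); _,s,_,p=cv2.minMaxLoc(r)
    return p[0]-20,p[1]-20,s
E
python3 - <<'E'
from tub import *
o=st(); im=save('wrist','w13.png'); 
print(wproj([[546.8,-362.1,132]],o).round())
g=im.astype(int); m=((g.min(2)>140)).astype(np.uint8)
for v in (185,195,205,215): 
    r=np.where(np.diff(np.r_[0,m[v],0]))[0].reshape(-1,2); print(v,[x.tolist() for x in r if x[1]-x[0]>3 and 180<x[0]<360])
print('tub shift px',shift(save('top','t13.png')))
E
```

```text
t26.6 pos [ 542.9 -363.2  288.8] yaw-0.019 down [-0.001  0.001 -1.   ] w29.6 g0.0 F [-0.4 -0.6 -0.4] q [-0.61  0.48  1.57  0.    1.09  0.98]
[[255. 197.]]
185 [[200, 206], [235, 247], [249, 259], [278, 323]]
195 [[249, 259], [285, 332]]
205 [[249, 259], [274, 362]]
215 []
tub shift px (0, 0, 0.7913001775741577)
```

Call:
{"api": "servo_tool", "payload": {"plan": [[[0.32,0.09,0,-0.3,0,0,0],[0.32,0,0,-0.8,0,0,0],[0.32,0,0,-0.8,0,0,0],[0.32,0,0,-0.4,0,0,0],[0.32,0,0,0,0,0,0]]]}}

```text
t: 27.1
ee_pos: [545.8, -359.8, 193.5]
orientation: [-3.138, 0.024, 0.008]
ft_force: [-1.3, 0.9, 0.8]
width: 29.9
grasp_force: 0.0
```

Call:
{"api": "servo_tool", "payload": {"plan": [[[1,0,0,0,0,0,0],[1,0,0,0,0,0,0],[1,0,0,0,0,0,0],[1,0,0,0,0,0,0],[1,0,0,0,0,0,0]]]}}

```text
t: 27.52
ee_pos: [548.0, -362.4, 199.3]
orientation: [3.14, -0.028, 0.004]
ft_force: [0.9, 1.2, 6.4]
width: 7.9
grasp_force: 30.0
```

Call:
{"api": "servo_tool", "payload": {"plan": [[[1,0,0,0,0,0,0],[1,0,0,0,0,0,0]]]}}

```text
t: 27.68
ee_pos: [548.0, -362.5, 199.3]
orientation: [3.14, -0.028, 0.004]
ft_force: [0.7, 1.5, 6.5]
width: 7.9
grasp_force: 30.0
```

Call:
{"api": "servo_tool", "payload": {"plan": [[[1,0,0,0.3,0,0,0],[1,0,0,0.7,0,0,0],[1,0,0,0.9,0,0,0],[1,0,0,0.9,0,0,0],[1,0,0,0.5,0,0,0]]]}}

```text
t: 28.1
ee_pos: [547.9, -362.9, 334.8]
orientation: [3.138, -0.028, 0.007]
ft_force: [0.0, -1.2, -0.1]
width: 7.9
grasp_force: 29.9
```

Run:
```python
from tub import *
o=st(); print('tub shift px',shift(save('top','t14.png')))
```

```text
t28.1 pos [ 547.9 -362.9  334.8] yaw-0.018 down [ 0.004 -0.003 -1.   ] w7.9 g29.9 F [ 0.  -1.2 -0.1] q [-0.6   0.44  1.53 -0.    1.17  0.99]
tub shift px (0, 0, 0.7899349927902222)
```

Call:
{"api": "servo_tool", "payload": {"plan": [[[1,-0.11,0.95,0,0,0,0.2],[1,-0.11,0.95,0,0,0,0.2],[1,-0.11,0.95,0,0,0,0.2],[1,-0.11,0.95,0,0,0,0.2],[1,-0.11,0.95,0,0,0,0.2]]]}}

```text
t: 28.57
ee_pos: [524.3, -170.8, 329.8]
orientation: [3.14, 0.11, 0.0]
ft_force: [0.2, 0.8, -0.3]
width: 7.7
grasp_force: 29.9
```

Call:
{"api": "servo_tool", "payload": {"plan": [[[1,-0.11,0.95,0,0,0,0.2],[1,-0.11,0.95,0,0,0,0.2],[1,-0.11,0.95,0,0,0,0.1],[1,-0.11,0.9,0,0,0,0],[1,0,0,0,0,0,0]]]}}

```text
t: 28.98
ee_pos: [506.2, -17.6, 329.8]
orientation: [-3.135, -0.184, 0.001]
ft_force: [-0.1, 0.1, -0.5]
width: 7.9
grasp_force: 29.9
```

Call:
{"api": "servo_tool", "payload": {"plan": [[[1,0,0,0,0,0,0]]]}}

```text
t: 29.07
ee_pos: [507.1, -20.7, 329.9]
orientation: [3.136, 0.183, 0.0]
ft_force: [0.0, -0.3, -0.8]
width: 8.0
grasp_force: 29.9
```

Run:
```python
from h import *
o=st(); im=save('wrist','w15.png'); g=cv2.cvtColor(im,cv2.COLOR_RGB2GRAY)
q=wproj([[641,60,85],[654,-63,85],[448,38,85],[461,-85,85]],o);print(q.round())
# bright-rim columns crossing a row, near the two long walls
for X in (560,600):
    pr=wproj([[X,(-14+ (X-552)*.11)+65,85],[X,(-14+(X-552)*.11)-65,85]],o).round().astype(int)
    for u,v in pr:
        r=g[v,max(0,u-30):u+31].astype(int); d=np.diff(r); k=np.argsort(-abs(d))[:4]; print((u,v),[(int(i)-30,int(d[i])) for i in sorted(k)])
u=int((q[0,0]+q[1,0])/2)-20; v=int(q[0,1]); c=g[v-30:v+31,u].astype(int);d=np.diff(c);k=np.argsort(-abs(d))[:4];print('far wall',(u,v),[(int(i)-30,int(d[i])) for i in sorted(k)])
```

```text
t29.1 pos [507.1 -20.7 329.9] yaw0.117 down [ 0. -0. -1.] w8.0 g29.9 F [ 0.  -0.3 -0.8] q [-0.06  0.22  1.86 -0.    1.06  1.39]
[[197.  54.]
 [310.  55.]
 [201. 223.]
 [306. 224.]]
(np.int64(196), np.int64(126)) [(-5, -51), (-3, 61), (-1, -29), (0, -48)]
(np.int64(313), np.int64(140)) [(-17, -12), (-16, -22), (-9, -43), (-6, 18)]
(np.int64(196), np.int64(90)) [(-4, 42), (-3, 32), (-1, -48), (11, 28)]
(np.int64(314), np.int64(103)) [(-17, -25), (-10, 32), (-5, -21), (-4, -37)]
far wall (233, 54) [(-4, -15), (-3, -52), (9, 18), (10, 17)]
```

The rim edges fall within a few pixels of the prediction, so the tub hasn't moved. Lower and release.

Call:
{"api": "servo_tool", "payload": {"plan": [[[1,0,0,-0.5,0,0,0],[1,0,0,-0.8,0,0,0],[1,0,0,-0.8,0,0,0],[1,0,0,-0.7,0,0,0],[1,0,0,-0.5,0,0,0]]]}}

```text
t: 29.53
ee_pos: [506.9, -23.9, 195.3]
orientation: [3.137, 0.175, -0.003]
ft_force: [0.1, -0.8, -0.6]
width: 7.5
grasp_force: 29.9
```

Call:
{"api": "servo_tool", "payload": {"plan": [[[1,0,0,0,0,0,0],[0.5,0,0,0,0,0,0],[0.3,0,0,0,0,0,0],[0.3,0,0,0,0,0,0],[0.3,0,0,0,0,0,0]]]}}

```text
t: 29.95
ee_pos: [508.5, -22.5, 199.1]
orientation: [3.136, 0.177, 0.005]
ft_force: [0.7, 0.7, 0.4]
width: 29.1
grasp_force: 0.0
```

Call:
{"api": "servo_tool", "payload": {"plan": [[[0.3,0,0,0.4,0,0,0],[0.3,0,0,0.8,0,0,0],[0.3,0,0,0.9,0,0,0],[0.3,0,0,0.9,0,0,0],[0.32,0,-0.5,0,0,0,-0.3]]]}}

```text
t: 30.37
ee_pos: [510.7, -40.9, 325.4]
orientation: [3.137, 0.14, 0.02]
ft_force: [0.9, 0.1, 0.8]
width: 30.0
grasp_force: 0.0
```

Call:
{"api": "servo_tool", "payload": {"plan": [[[0.3,-0.2,-0.9,0,0,0,0],[0.3,-0.2,-0.9,0,0,0,0],[0.3,-0.2,-0.9,0,0,0,0],[0.3,-0.2,-0.9,0,0,0,0],[0.3,-0.2,-0.9,0,0,0,0]]]}}

```text
t: 30.78
ee_pos: [467.1, -223.8, 318.9]
orientation: [3.137, 0.138, 0.003]
ft_force: [1.5, -0.7, 0.3]
width: 30.6
grasp_force: 0.0
```

Call:
{"api": "servo_tool", "payload": {"plan": [[[0.3,-0.2,-0.9,0,0,0,0],[0.3,-0.2,-0.9,0,0,0,0],[0.3,0,0,0,0,0,0],[0.3,0,0,0,0,0,0],[0.3,0,0,0,0,0,0]]]}}

```text
t: 31.2
ee_pos: [451.5, -293.9, 318.1]
orientation: [3.139, 0.136, 0.001]
ft_force: [1.1, -0.2, 0.2]
width: 30.9
grasp_force: 0.0
```

Run:
```python
from tub import *
o=st(); b=save('top','t16.png'); print('tub shift',shift(b))
g=b.astype(int); m=((g.min(2)>140)).astype(np.uint8); 
def blobs(x0,x1,y0,y1,z):
    n,l,s,c=cv2.connectedComponentsWithStats(m[y0:y1,x0:x1]); 
    for i in range(1,n):
        if s[i,4]>8: p=c[i]+[x0,y0]; print(s[i].tolist(),p.round(1),onplane('top',p,z).round()[0])
print('tub');blobs(222,280,165,240,124); print('rack');blobs(285,366,184,222,140); print('rail');blobs(100,205,180,225,188)
a=np.load('t0.npy').astype(int); d=(abs(a-g).sum(2)>120).astype(np.uint8); n,l,s,c=cv2.connectedComponentsWithStats(d); print('changes',[s[i].tolist() for i in range(1,n) if s[i,4]>25])
sc=save('scene','s16.png')
print('scene pred tub cards',proj('scene',[[592,-9,124],[507,-19,124],[520,382,188],[529,291,188],[538,202,188]]).round())
g2=sc.astype(int);m2=(g2.min(2)>150).astype(np.uint8);n,l,s,c=cv2.connectedComponentsWithStats(m2[170:270,235:420]);print([(c[i]+[235,170]).round().tolist()+[int(s[i,4])] for i in range(1,n) if s[i,4]>8])
```

```text
t31.2 pos [ 451.5 -293.9  318.1] yaw0.086 down [ 0.001 -0.    -1.   ] w30.9 g0.0 F [ 1.1 -0.2  0.2] q [-0.6   0.28  1.81  0.    1.06  0.88]
tub shift (0, 0, 0.6479108929634094)
tub
[24, 13, 5, 20, 49] [248.3 187.4] [589.  -9. 124.]
[28, 39, 5, 21, 53] [252.4 214. ] [504. -22. 124.]
rack
[75, 13, 6, 25, 115] [362.7 209.8] [ 512. -367.  140.]
rail
[67, 19, 22, 5, 50] [177.9 201.1] [536. 204. 188.]
[38, 23, 23, 3, 50] [149.3 204. ] [527. 290. 188.]
[82, 24, 7, 3, 14] [185.2 205.2] [523. 181. 188.]
[8, 26, 21, 5, 48] [118.  208.2] [515. 385. 188.]
[54, 28, 6, 2, 11] [156.3 208.5] [513. 268. 188.]
[24, 31, 7, 3, 15] [126.9 211.9] [504. 357. 188.]
changes [[456, 165, 28, 55, 1059], [377, 166, 93, 101, 1963], [246, 178, 20, 25, 238], [310, 182, 90, 50, 1344], [367, 183, 16, 12, 61], [298, 188, 7, 23, 105], [164, 200, 15, 8, 40], [108, 205, 24, 9, 80], [182, 205, 10, 6, 35], [250, 204, 19, 24, 198], [153, 208, 11, 6, 39], [320, 218, 12, 18, 111], [340, 220, 29, 14, 107], [387, 225, 7, 17, 31], [319, 233, 11, 15, 42], [327, 233, 43, 35, 128], [374, 236, 12, 16, 51], [370, 253, 87, 44, 503], [458, 256, 27, 17, 151], [464, 258, 37, 40, 380], [287, 281, 12, 21, 36], [263, 296, 249, 88, 4165], [271, 307, 10, 13, 42], [496, 309, 16, 41, 373], [197, 310, 76, 74, 856], [473, 310, 30, 14, 34], [290, 317, 89, 18, 520], [465, 326, 31, 45, 109], [192, 345, 11, 10, 34], [494, 349, 14, 17, 85], [194, 353, 23, 18, 54], [480, 372, 11, 9, 42], [256, 378, 32, 6, 114]]
scene pred tub cards [[262. 212.]
 [267. 189.]
 [402. 215.]
 [369. 210.]
 [338. 204.]]
[[266.0, 188.0, 50], [338.0, 204.0, 58], [262.0, 212.0, 59], [369.0, 209.0, 56], [330.0, 212.0, 15], [402.0, 214.0, 59], [360.0, 217.0, 14], [392.0, 222.0, 16], [374.0, 269.0, 16]]
```

Both cameras agree: three screens at their pegs, two cards in the unmoved tub, and the gripper clear of everything. I'm handing in.

```bash
python3 -c "
from workcell import close_job
print(close_job())"
```

```text
the job is handed in; nothing more can be done
None
```

I handed in the job: the rack was emptied, the three lint screens hang one to a peg, both filter cards stand inside the upright tub, and no bystander was touched that I know of; `close_job` returned no verdict.

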